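Put the T-tool away and index the wheel under the bearing press

ROBOT

A 6-joint arm with a two-finger parallel gripper is mounted at the origin on the work surface. World frame = base frame: x ahead of the robot, y to its left, z up, the work surface at z = 0. Lengths are in m, angles in rad, forces in N, time in s.
With the tool pointing down it reaches from about 0.325 to 0.75 m from the base axis. Payload 7.6 kg.
Tool frame: the origin (TCP) lies between the finger pads; the fingertips stand 25 mm ahead of it and the grasp point (between the pads) lies 6 mm ahead of it; z points along the fingers, x is the direction in which the jaws open and shut, and the axes are right-handed (so a half turn about z gives the same grasp; the last joint's range is limited). The gripper opens to 85 mm and grips with 20 to 120 N. Pads are 22 mm wide; open, the fingers measure 114 mm over their backs; the gripper's body (76 mm by 85 mm) begins 54 mm behind the grasp point. The pads swing forward as they close: fully open they stand 13 mm farther back than shut.
Start: joints at [1.058, 0.052, 1.401, -0, 1.689, -0.07], TCP at [0.225, 0.474, 0.256] pointing down, gripper open.
Joint ranges: [-2.9, 2.9], [-0.91, 2.17], [0.12, 2.37], [-1.06, 4.2], [0.26, 2.73], [-2.93, 2.93]. Speed limits (rad/s): [2.57, 2.57, 3.01, 3.14, 3.14, 3.14].

INTERFACE

Orientations are given as a unit quaternion [x, y, z, w].
In Python, from workcell import robot gives the robot as it stands. Calls block until the motion is done:
- robot.reach(position, orientation): joint-space move of the TCP to a pose.
- robot.line_to(position, frame=None, velocity=0.15): straight line of the TCP; frame=None keeps the orientation; velocity is the mean speed in m/s.
- robot.move_joints(angles): joint-space move.
- robot.move_gripper(opening, grasp_force=None): opening from 0.0 (shut) to 1.0 (fully open); grasp_force is the grip in N (None keeps the last); returns when the fingers have stopped.
- robot.sleep(seconds).
- robot.inverse_kinematics(position, orientation): joint angles nearest the present ones, or None.
- robot.camera(name): name is "scene" or "side" or "wrist"; returns the picture (420x560x3 uint8, red, green, blue); there is no depth.
- robot.get_calibration(name): a dict with "intrinsics" (3x3 intrinsics, pixels), "dist_coeffs" ([k1, k2, p1, p2, k3] as OpenCV has them; the pictures are not rectified), "R" (3x3) and "t" (3): a world point X has camera coordinates R X + t. Camera axes: x right, y down, z forward; pixel columns grow to the right and rows downward; lengths in m; the calibration is good to about 2 mm. A picture is of the moment at which its call begins: read the wrist's pose just before it. get_calibration takes no time and is no camera call; for the wrist camera it gives the pose at the moment of the call.
A pose or a line that the arm cannot do raises robot.PlanningError and nothing moves.
- robot.sign_off(): hands the job in, once; it reports no verdict.
Readings, each from a call of its own:
- robot.current_time_s(): time.
- robot.current_joints(): joint angles.
- robot.current_joint_velocities(): joint speeds.
- robot.current_joint_efforts(): joint torques, N m.
- robot.current_position(): TCP position.
- robot.current_eef_rot(): TCP orientation.
- robot.current_wrist_force(): force on the tool from outside, world axes, zero at the start.
- robot.current_moment(): the same for the moment, N m.
- robot.current_grip_width(): opening from 0.0 (shut) to 1.0 (fully open).
Only numpy, scipy, OpenCV 4.12 (cv2) and the standard library are available. Lean on these libraries where they do the work, as an engineer would, in place of code of your own. Each camera call takes 0.05 s, during which the arm holds its last target. There are 200 camera calls.

TASK

The wheel in the carrier is ready for the hand press, but the black T-tool has been left lying on the press slide. Put the T-tool back in its own slot in the tool tray, the one whose painted silhouette matches it in shape and size, lying fully down in the recess; then push the wheel carrier along the slide until it sits in its click stop with the wheel under the ram. Leave the other tools and parts where they are.

Things in the scene. Friction and masses are not known exactly. Their poses are not given: they have to be found in the camera images.
- t_tool: Black steel skate T-tool, 0.15-0.3 kg, lying flat: 14 mm round bar, 20 mm round sockets on the last 22 mm of its 3 ends, on which it rests. Origin: underside plane, below the stem axis (10 mm up) at the best grip; bare stem 31 mm either way. x: along the stem to its foot end at +53 mm; 100 mm crossbar along y at x = -42 mm; z up. Mass centre x about -18 mm.
- t_tool_foot (a point): Foot end of the T-tool's stem, on the underside plane, at x = +53 mm of t_tool.
- slot_t (a point): The T-tool's own slot: T-shaped recess 12 mm deep with 3 mm play all round and a pale T silhouette painted on its floor, in one of three plywood inserts (130 x 126 mm, in a row in the tray, in any order), each with a small picture label. Point: on the recess floor, 10 mm above the counter, where t_tool's origin comes when home; axes as the tool's then. Insert top 12 mm above it.
- slot_t_foot (a point): On the same recess floor, 53 mm along x from slot_t, where the tool's foot end comes. A finger channel 42 mm wide (x -21 to +21 mm of slot_t), as deep as the recess, runs along y across the whole insert under the stem; the neighbouring inserts have the same channel in line, so fingers can reach under and open freely there.
- slot_small (a point): A like slot in another insert, for a smaller T-tool (70 mm crossbar) that is out: this T-tool does not fit it. Point on its floor; axes as for slot_t.
- press: Red hand press and its steel slideway, one fixed unit. Origin on the counter below the ram axis. Slideway: flat bed along y from -100 to +440 mm, 110 mm wide about x = 0, top 30 mm above the counter; the T-tool lies on it between ram and carrier. Ram nose ends 118 mm above the counter; the head above it is 60 mm wide along y, from 185 mm up. Column on the +x side, lever up on the -y side.
- carrier (a joint): Travel (m) of the aluminium wheel carrier on the slide, along the press's -y. Starts at 0 to 0.03. At 0.280 the wheel (dark blue, 65 mm across, lying in the carrier's nest, held) is under the ram and a spring plunger drops into the click stop: it draws the carrier in from about 4 mm either side, 9 N pushes it out. Stops dead at 0.310. Elsewhere about 2 N of friction; it stays where left.
- carrier_knob (a point): Centre of the black ball knob, 32 mm across, on a 16 mm post at the carrier's rear end, on the slide's centreline 120 mm behind the wheel axis (to the press's +y). 105 mm above the counter, 61 mm above the carrier's plate: room to grip it from above or push it.
- wrench: Bystander: flat steel double-ended wrench, 110 mm long, lying in the third insert of the tray. Origin under its middle.
- bearing_rod: Bystander: six steel bearings stacked on an upright steel rod on a round foot, 68 mm across and 134 mm high. Origin under the foot.
- spare_wheel: Bystander: dark blue wheel lying flat, 65 mm across, 48 mm high. Origin under its middle.
- spacer: Bystander: grey nylon spacer tube standing upright, 32 mm across, 60 mm high. Origin under its middle.

How it is judged:
By the outcome, as a careful person would: the job done as asked, in the order asked, and still so for the second after the job is handed in, with the robot touching nothing.
It also fails if it takes over 58 s, if anything falls off the work surface, if the arm or the gripper's body presses on something with over 40 N, if the wrist force passes 120 N, or if a joint passes its speed limit or range.

## Working session

There is one attempt and no reset: what is moved stays moved. The work goes in short steps, each a Python script; the robot and the scene stay as the last script left them, time stands still between calls to the robot, and variables do not carry over. Pictures are saved under pics/ and viewed, about 8 in all and at most 12, crops included, and the job is handed in when it is done.

```bash
ls; mkdir -p pics
python3 - <<'E'
from workcell import robot
import cv2,numpy as np
for n in ("scene","side"):
    im=robot.camera(n); cv2.imwrite(f"pics/{n}0.png",cv2.resize(im[:,:,::-1],(800,600),interpolation=cv2.INTER_CUBIC)); cv2.imwrite(f"/tmp/{n}0.png",im[:,:,::-1])
    c=robot.get_calibration(n); print(n,{k:np.round(v,3).tolist() for k,v in c.items()}, (-np.array(c["R"]).T@c["t"]).round(3))
print(robot.current_time_s(), robot.current_eef_rot())
E
```

```text
pics
scene {'intrinsics': [[473.781, 0.0, 283.998], [0.0, 473.781, 213.38], [0.0, 0.0, 1.0]], 'dist_coeffs': [-0.067, 0.0, 0.0, 0.0, 0.0], 'R': [[0.009, 1.0, 0.013], [0.802, 0.001, -0.598], [-0.598, 0.016, -0.802]], 't': [-0.027, -0.366, 1.702]} [1.311 0.    1.146]
side {'intrinsics': [[496.75, 0.0, 277.323], [0.0, 496.75, 207.027], [0.0, 0.0, 1.0]], 'dist_coeffs': [-0.168, 0.0, 0.0, 0.0, 0.0], 'R': [[0.983, -0.182, -0.002], [-0.103, -0.551, -0.828], [0.149, 0.815, -0.56]], 't': [-0.519, 0.121, 1.244]} [ 0.337 -1.041  0.796]
0.1 [ 8.45121594e-01  5.34573657e-01 -6.19660565e-04  3.37008067e-04]
```

View pics/scene0.png

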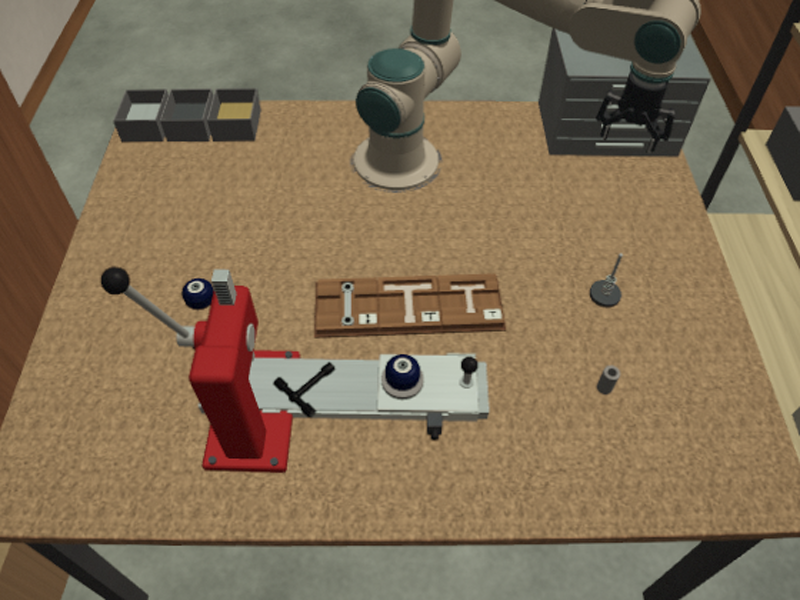

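View pics/side0.png

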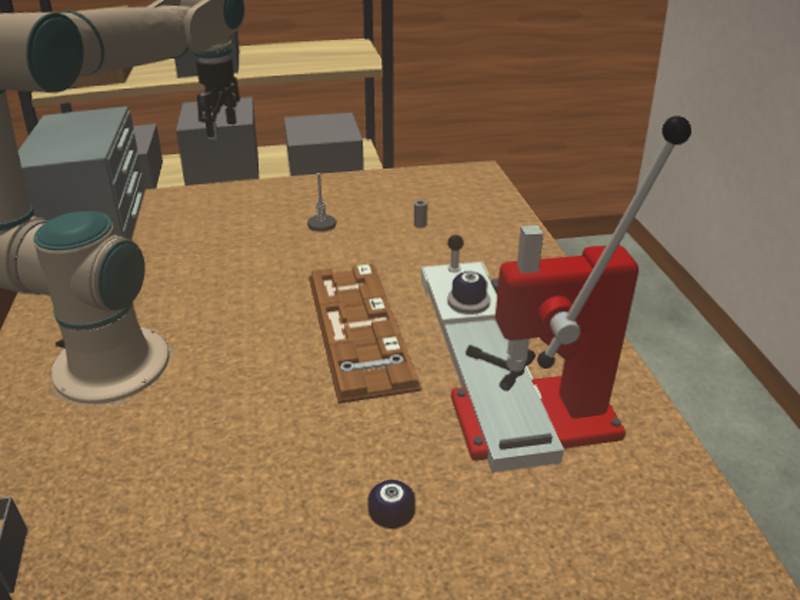

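The scene view shows the T-tool on the slide: sockets at about (280,383), (308,410) and (330,368). The large silhouette is in the middle insert (crossbar 383–432 px at row 288, foot near (408,320)). The small T is to its right and the wrench to its left. The knob is at (469,366). The side view agrees. Next I'll cast rays for rough positions.

```bash
cat > h.py <<'E'
import cv2,numpy as np
from workcell import robot
from scipy.spatial.transform import Rotation as Rn
def cal(n):
    c=robot.get_calibration(n); return {k:np.array(v,float) for k,v in c.items()}
def ray(c,px):
    u=cv2.undistortPoints(np.array(px,float).reshape(-1,1,2),c["intrinsics"],c["dist_coeffs"]).reshape(-1,2)
    d=np.c_[u,np.ones(len(u))]@c["R"]; return -c["R"].T@c["t"],d
def onz(c,px,z):
    z=np.asarray(z,float)
    o,d=ray(c,px); return o+d*((z-o[2])/d[:,2])[:,None]
def proj(c,P):
    return cv2.projectPoints(np.array(P,float).reshape(-1,1,3),cv2.Rodrigues(c["R"])[0],c["t"],c["intrinsics"],c["dist_coeffs"])[0].reshape(-1,2)
def tri(n1,p1,n2,p2):
    o1,d1=ray(cal(n1),[p1]);o2,d2=ray(cal(n2),[p2]);d1=d1[0]/np.linalg.norm(d1);d2=d2[0]/np.linalg.norm(d2)
    s=np.linalg.lstsq(np.c_[d1,-d2],o2-o1,rcond=None)[0]
    a,b=o1+s[0]*d1,o2+s[1]*d2; return (a+b)/2,np.linalg.norm(a-b)
def down(yaw): # tool z down, jaw axis x at angle yaw in world
    c,s=np.cos(yaw),np.sin(yaw)
    return Rn.from_matrix(np.array([[c,s,0],[s,-c,0],[0,0,-1.]])).as_quat()
E
python3 - <<'E'
from h import *
np.set_printoptions(precision=4,suppress=True)
c=cal("scene");f=.7
q=lambda *p:[(a*f,b*f) for a,b in p]
print("tool ends (z=.042)",onz(c,q((280,383),(308,410),(330,368)),.042))
print("slot T crossbar ends, foot",onz(c,q((383,288),(432,288),(408,320)),.01))
print("small",onz(c,q((451,287),(486,287),(470,312)),.01))
print("bed edges", onz(c,q((487,388),(487,415),(280,359),(380,362),(380,414)),.03))
print("knob",tri("scene",(469*f,366*f),"side",(455*f,243*f)))
print("wheel",tri("scene",(403*f,370*f),"side",(470*f,279*f)))
print("press head top corners", onz(c,q((232,286),(215,275)),.3))
print("rod",onz(c,q((606,293)),0),"spacer",onz(c,q((608,388)),0))
E
```

```text
tool ends (z=.042) [[ 0.6705 -0.2153  0.042 ]
 [ 0.7271 -0.1585  0.042 ]
 [ 0.6375 -0.1235  0.042 ]]
slot T crossbar ends, foot [[ 0.419  -0.0256  0.01  ]
 [ 0.4188  0.079   0.01  ]
 [ 0.5026  0.0268  0.01  ]]
small [[0.416  0.1197 0.01  ]
 [0.4158 0.1949 0.01  ]
 [0.4821 0.1561 0.01  ]]
bed edges [[ 0.6746  0.1741  0.03  ]
 [ 0.7315  0.1696  0.03  ]
 [ 0.61   -0.223   0.03  ]
 [ 0.6166 -0.0289  0.03  ]
 [ 0.7289 -0.0274  0.03  ]]
knob (array([0.6698, 0.1336, 0.1002]), np.float64(0.001706134861159888))
wheel (array([0.6698, 0.0152, 0.0894]), np.float64(0.0017479144341180511))
press head top corners [[ 0.6429 -0.2596  0.3   ]
 [ 0.6203 -0.2905  0.3   ]]
rod [[0.4238 0.4564 0.    ]] spacer [[0.6587 0.4167 0.    ]]
```

Run:
```python
from h import *
np.set_printoptions(precision=3,suppress=True)
for k in (-90,90):
    for P,phi in (((.66,-.15,.25),134),((.67,-.157,.046),134),((.46,.027,.2),0),((.46,.027,.03),0),((.67,.134,.12),0)):
        q=robot.inverse_kinematics(P,down(np.radians(phi+k))); print(k,P,q if q is None else np.array(q))
# move to look at the tool
robot.reach([.45,.03,.30],down(np.radians(90)))
c=cal("wrist");im=robot.camera("wrist");cv2.imwrite("/tmp/w1.png",im[:,:,::-1]);np.savez("/tmp/w1.npz",**c)
cv2.imwrite("pics/w1.png",cv2.resize(im[:,:,::-1],(800,600),interpolation=cv2.INTER_CUBIC))
robot.reach([.62,-.12,.30],down(np.radians(44)))
c=cal("wrist");im=robot.camera("wrist");cv2.imwrite("/tmp/w2.png",im[:,:,::-1]);np.savez("/tmp/w2.npz",**c)
cv2.imwrite("pics/w2.png",cv2.resize(im[:,:,::-1],(800,600),interpolation=cv2.INTER_CUBIC))
print(robot.current_time_s(),-c["R"].T@c["t"],robot.current_position(),robot.current_joints())
```

```text
-90 (0.66, -0.15, 0.25) [-0.278  0.498  0.884 -0.     1.76  -1.046]
-90 (0.67, -0.157, 0.046) [-0.284  0.654  1.079 -0.     1.408 -1.052]
-90 (0.46, 0.027, 0.2) [-0.022 -0.107  1.669 -0.     1.58   1.549]
-90 (0.46, 0.027, 0.03) [-0.022  0.089  1.838 -0.     1.215  1.549]
-90 (0.67, 0.134, 0.12) [ 0.143  0.572  1.042 -0.     1.527  1.714]
90 (0.66, -0.15, 0.25) [-0.278  0.498  0.884 -0.     1.76   2.096]
90 (0.67, -0.157, 0.046) [-0.284  0.654  1.079 -0.     1.408  2.09 ]
90 (0.46, 0.027, 0.2) [-0.022 -0.107  1.669 -0.     1.58  -1.592]
90 (0.46, 0.027, 0.03) [-0.022  0.089  1.838 -0.     1.215 -1.592]
90 (0.67, 0.134, 0.12) [ 0.143  0.572  1.042 -0.     1.527 -1.427]
2.925 [ 0.57  -0.068  0.417] [ 0.62  -0.119  0.301] [-0.248  0.354  0.968  0.     1.818 -1.019]
```

View pics/w1.png

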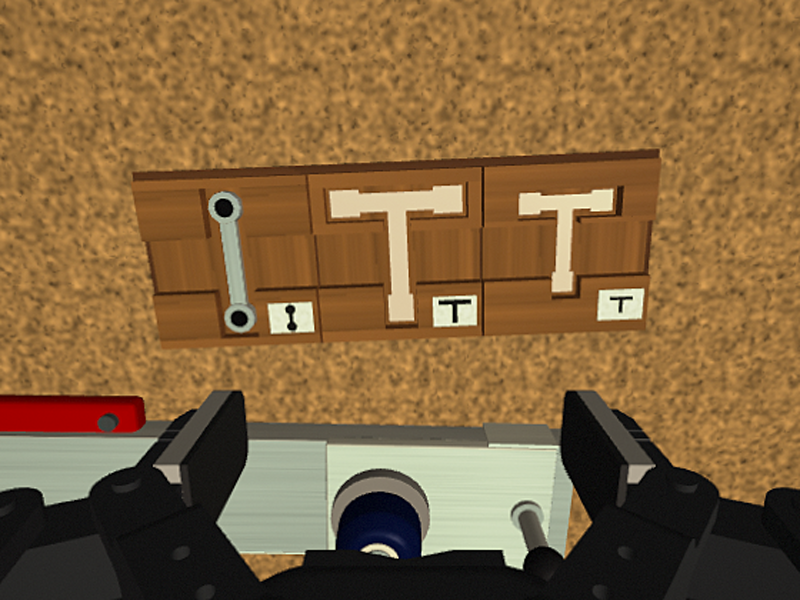

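View pics/w2.png

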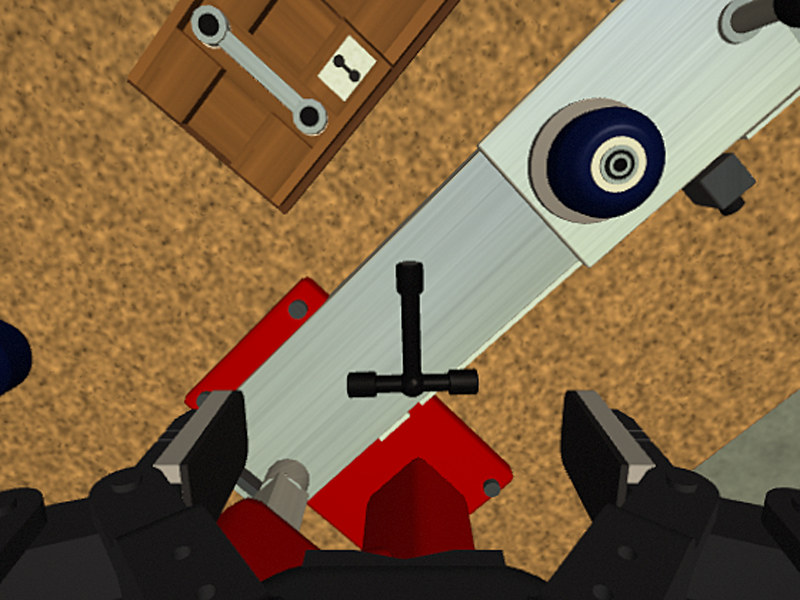

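w1 shows the large T silhouette in the middle insert: crossbar (330–465, 203), foot (401,320). Its label matches. w2 shows the tool clearly: crossbar (347–478, 383), foot (408,263). Now a metric fit from masks, then the grasp approach.

```bash
cat >> h.py <<'E'
def comp(m,seed):
    _,l=cv2.connectedComponents(m.astype(np.uint8)); return l==l[int(seed[1]),int(seed[0])]
def fitT(c,m,z,o,phi):
    "metric T pose (origin xy, angle of +x) from mask m on plane z; rough start o, phi"
    v,u=np.nonzero(m); P=onz(c,np.c_[u,v],z)[:,:2]; o=np.array(o,float)
    fl=lambda Q:cv2.fitLine(Q.astype(np.float32),cv2.DIST_HUBER,0,1e-4,1e-4).ravel()
    for _ in range(5):
        ex=np.array([np.cos(phi),np.sin(phi)]);ey=np.array([-ex[1],ex[0]])
        L=np.c_[(P-o)@ex,(P-o)@ey]*1e3
        s=fl(L[(abs(L[:,1])<13)&(L[:,0]>-28)&(L[:,0]<28)])
        b=fl(L[(abs(L[:,0]+42)<14)&(abs(L[:,1])<60)&(abs(L[:,1])>12)])
        a=np.arctan2(s[1],s[0]) if s[0]>0 else np.arctan2(-s[1],-s[0])
        bb=np.arctan(-b[0]/b[1])
        ys=s[3]-s[2]*np.tan(a); xb=b[2]+b[3]*np.tan(bb)
        o=o+((xb+42)*ex+ys*ey)/1e3; phi+=(a)  # stem sets the angle
    print("T fit o",o.round(4),"phi deg",np.degrees(phi).round(2),"bar-stem deg",np.degrees(bb-a).round(2),"x",np.percentile(L[:,0],[.3,99.7]).round(1),"y",np.percentile(L[:,1],[.3,99.7]).round(1),len(P))
    return o,phi
E
python3 - <<'E'
from h import *
im=cv2.imread("/tmp/w1.png").astype(int);c=dict(np.load("/tmp/w1.npz"))
m=comp((im.min(2)>120),(400*.7,250*.7)); fitT(c,m,.010,(.46,.027),0.)
im=cv2.imread("/tmp/w2.png").astype(int);c=dict(np.load("/tmp/w2.npz"))
m=comp((im.max(2)<75),(411*.7,330*.7)); fitT(c,m,.040,(.67,-.157),np.radians(134))
c=dict(np.load("/tmp/w1.npz"));f=.7
print("tray edge pts",onz(c,np.array([(162,347),(645,330),(135,174),(659,151)])*f,.022))
print("knob base",onz(c,[(527*f,512*f)],.044))
c=dict(np.load("/tmp/w2.npz"))
print("bed edge",onz(c,np.array([(330,293),(475,152)])*f,.03),"wheel axis",onz(c,[(619*f,164*f)],.092))
E
```

```text
T fit o [0.4576 0.0266] phi deg 2.05 bar-stem deg 0.08 x [-51.8  52.1] y [-49.6  48.6] 2468
T fit o [ 0.6653 -0.1591] phi deg 135.81 bar-stem deg 0.03 x [-52.1  53.9] y [-50.4  50.3] 2478
tray edge pts [[ 0.52905224 -0.16016185  0.022     ]
 [ 0.51481896  0.22000508  0.022     ]
 [ 0.39621423 -0.16225224  0.022     ]
 [ 0.38033591  0.2124296   0.022     ]]
knob base [[0.66533435 0.1323858  0.044     ]]
bed edge [[ 0.60226131 -0.18186129  0.03      ]
 [ 0.60698293 -0.03450526  0.03      ]] wheel axis [[0.66715654 0.01424854 0.092     ]]
```

Run:
```python
from h import *
o=[.6653,-.1591];phi=np.radians(135.81);q=down(phi-np.pi/2)
robot.move_gripper(.6)
robot.reach([*o,.16],q)
robot.line_to([*o,.0575],velocity=.08)
print("F at grasp",np.round(robot.current_wrist_force(),1),np.round(robot.current_position(),4))
robot.move_gripper(0,80)
print("width",robot.current_grip_width(),np.round(robot.current_wrist_force(),1))
robot.line_to([*o,.2],velocity=.12)
print("F",np.round(robot.current_wrist_force(),1),np.round(robot.current_moment(),2))
robot.reach([.4576,.0266,.20],down(np.radians(2.05)-np.pi/2))
im=robot.camera("wrist");cv2.imwrite("/tmp/w3.png",im[:,:,::-1]);np.savez("/tmp/w3.npz",**cal("wrist"))
s=robot.camera("scene");cv2.imwrite("/tmp/s3.png",s[:,:,::-1])
cr=s[150:270,180:380,::-1]
cv2.imwrite("pics/w3.png",np.hstack([cv2.resize(im[:,:,::-1],(400,300)),cv2.resize(cr,(400,240)).copy() if 0 else cv2.copyMakeBorder(cv2.resize(cr,(400,240)),0,60,0,0,0)]))
print(robot.current_time_s(),np.round(robot.current_position(),4),np.round(robot.current_joints(),3))
```

```text
F at grasp [ 0.1 -0.6  1.5] [ 0.6657 -0.1592  0.0583]
width 0.12750599949107588 [-1.  -0.1  3.3]
F [-0.1  0.1 -2.2] [ 0.06  0.01 -0.04]
9.55 [0.4578 0.0265 0.2   ] [-0.023 -0.114  1.676 -0.     1.58   1.512]
```

View pics/w3.png

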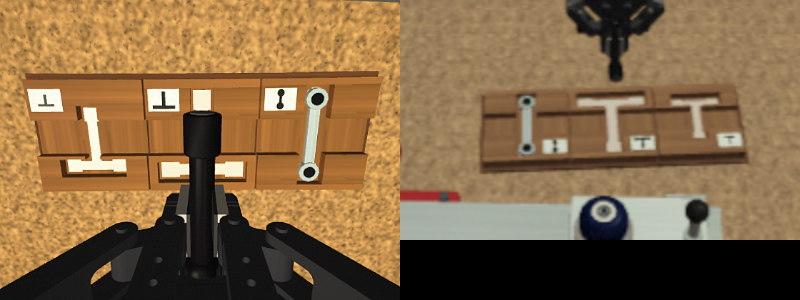

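The tool is held with its foot towards the camera, over the middle insert, and the silhouette foot shows at about (202,100). I'll check numerically for pitch, slip and camera bias.

Run:
```python
from h import *
np.set_printoptions(precision=1,suppress=True)
c=dict(np.load("/tmp/w3.npz"));im=cv2.imread("/tmp/w3.png").astype(int)
tcp=np.array([.4578,.0265,.2]);a=np.radians(2.05);ex=np.array([np.cos(a),np.sin(a),0]);ey=np.array([-ex[1],ex[0],0]);ez=np.array([0,0,1.])
ax=tcp-.0183*ez
t=np.linspace(0,2*np.pi,40)
E_=[ax+.053*ex+.010*(np.cos(k)*ey+np.sin(k)*ez) for k in t]; S=[ax+.031*ex+.010*(np.cos(k)*ey+np.sin(k)*ez) for k in t]
p=proj(c,E_);print("pred end: u",p[:,0].min(),p[:,0].max(),"v",p[:,1].min(),p[:,1].max())
p=proj(c,S);print("pred socket root: u",p[:,0].min(),p[:,0].max(),"v",p[:,1].min(),p[:,1].max())
m=(im.max(2)<60)
for v in range(148,236,6):
    r=np.nonzero(m[v,240:330])[0]; print(v,(r.min()+240,r.max()+240) if len(r) else None,end="; ")
print()
so=np.array([.4576,.0266,.01])
pale=im.min(2)>120
mm=comp(pale,(202*1.4,172*1.4)) if pale[int(172*1.4),int(175*1.4)] else None
lab=cv2.connectedComponentsWithStats(pale.astype(np.uint8))[2]; 
print([r.tolist() for r in lab if 60<r[4]<5000 and 190<r[0]<350 and r[1]<280])
print("pred bar corners/foot corners",proj(c,[so+x*ex/1e3+y*ey/1e3 for x,y in ((-52,50),(-52,-50),(-32,50),(-32,-50),(53,10),(53,-10))]).ravel())
```

```text
pred end: u 256.29423264379744 311.3645551427741 v 148.98126847567178 155.87307560013002
pred socket root: u 257.4923460361364 310.1075551721753 v 203.5642196314967 218.08026145832633
148 (np.int64(240), np.int64(243)); 154 None; 160 (np.int64(257), np.int64(309)); 166 (np.int64(256), np.int64(309)); 172 (np.int64(256), np.int64(309)); 178 (np.int64(257), np.int64(309)); 184 (np.int64(257), np.int64(309)); 190 (np.int64(257), np.int64(309)); 196 (np.int64(257), np.int64(308)); 202 (np.int64(257), np.int64(308)); 208 (np.int64(257), np.int64(308)); 214 (np.int64(258), np.int64(308)); 220 (np.int64(265), np.int64(300)); 226 (np.int64(265), np.int64(300)); 232 (np.int64(265), np.int64(300)); 
[[206, 124, 46, 32, 1188], [270, 126, 25, 29, 707], [226, 227, 39, 21, 742], [301, 226, 40, 22, 752]]
pred bar corners/foot corners [226.5 247.2 339.1 247.1 225.5 225.8 340.1 225.7 270.4 125.9 295.1 125.9]
```

Run:
```python
from h import *
x,y=.4573,.0266
robot.line_to([x,y,.056],velocity=.12)
f0=np.array(robot.current_wrist_force())
for z in np.arange(.053,.0385,-.003):
    robot.line_to([x,y,z],velocity=.03); f=np.array(robot.current_wrist_force())-f0
    print(round(z,4),f.round(1),np.round(robot.current_position(),4))
    if abs(f[2])>8: break
im=robot.camera("wrist");s=robot.camera("scene")
cv2.imwrite("pics/w4.png",np.hstack([cv2.resize(im[:,:,::-1],(400,300)),cv2.copyMakeBorder(cv2.resize(s[150:270,180:380,::-1],(400,240)),0,60,0,0,0)]))
print(robot.current_time_s())
```

```text
0.053 [0.4 0.1 0.1] [0.4573 0.0266 0.0531]
0.05 [ 0.2  0.4 -0.1] [0.4571 0.0266 0.0498]
0.047 [0.  0.4 0.1] [0.4571 0.0266 0.0467]
0.044 [-0.1  0.9 -0.3] [0.4572 0.0266 0.0438]
0.041 [ 2.   0.1 -0.9] [0.4574 0.0266 0.0409]
12.25
```

Run:
```python
from h import *
x,y=.4573,.0266
robot.line_to([x,y,.0385],velocity=.02); print(np.round(robot.current_wrist_force(),1),np.round(robot.current_position(),4))
robot.move_gripper(.5); print(robot.current_grip_width(),np.round(robot.current_wrist_force(),1))
robot.line_to([x,y,.15],velocity=.12)
robot.reach([.45,.04,.30],down(np.radians(90)))
c=cal("wrist");im=robot.camera("wrist");np.savez("/tmp/w5.npz",**c);cv2.imwrite("/tmp/w5.png",im[:,:,::-1])
cv2.imwrite("pics/w5.png",cv2.resize(im[:,:,::-1],(800,600)))
m=(im.astype(int).max(2)<60); m[260:]=False
p=proj(c,[(.4573,.0266,.02)])[0]; m=comp(m,p); print(m.sum()); fitT(c,m,.020,(.4576,.0266),np.radians(2))
print(robot.current_time_s())
```

```text
[ 0.4  1.  -2.3] [0.4573 0.0266 0.0385]
0.4992203207824389 [ 0.1 -0.1 -0.6]
2594
T fit o [0.455  0.0269] phi deg 2.3 bar-stem deg -0.05 x [-51.3  54.5] y [-50.3  50.4] 2594
16.6667
```

View pics/w5.png

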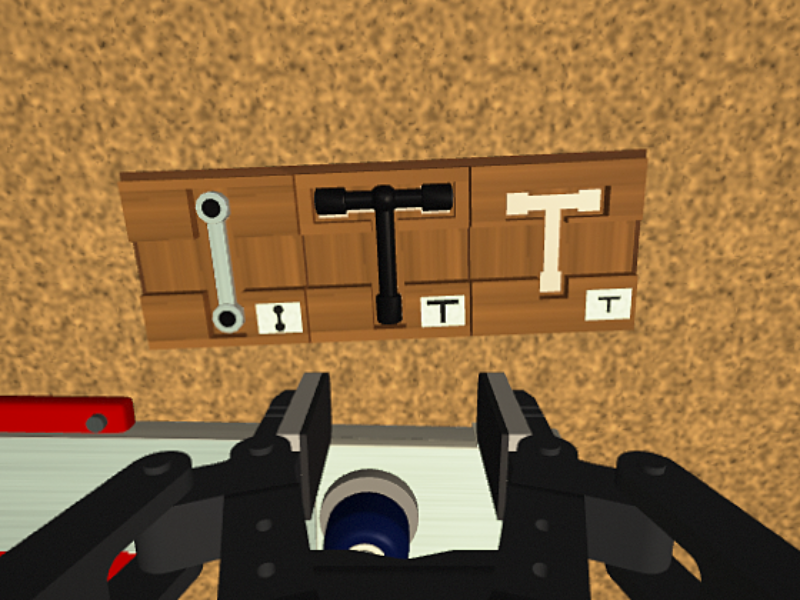

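The tool lies in its slot: crossbar length and stem fit at floor height, with the offset about 2 mm, inside the 3 mm play. Pale paint shows only as a sliver by the crossbar (320,215). Now I'll cage the knob loosely and push the carrier, watching the force.

Run:
```python
from h import *
k=np.array([.668,.1335]);u=np.array([-.032,-.9995]);q=down(np.radians(90-1.8)) ; z=.112
robot.move_gripper(.55)
robot.reach([*k,.20],q)
f0=np.array(robot.current_wrist_force())
robot.line_to([*k,z],velocity=.1)
f1=np.array(robot.current_wrist_force());print("down",(f1-f0).round(1),robot.current_grip_width())
robot.line_to([*(k+.012*u),z],velocity=.05)
print("contact?",(np.array(robot.current_wrist_force())-f1).round(1))
robot.line_to([*(k+.24*u),z],velocity=.1)
print("240",(np.array(robot.current_wrist_force())-f1).round(1),np.round(robot.current_position(),4),robot.current_time_s())
s=robot.camera("scene");d=robot.camera("side")
cv2.imwrite("pics/s6.png",np.hstack([cv2.resize(s[130:340,60:340,::-1],(400,300)),cv2.resize(d[130:340,260:540,::-1],(400,300))]))
```

```text
down [ 0.5 -0.5 -0.3] 0.5485984742376462
contact? [-0.4  0.8 -0.6]
240 [ 3.2  6.  -1.4] [ 0.661  -0.1052  0.1121] 21.7583
```

View pics/s6.png

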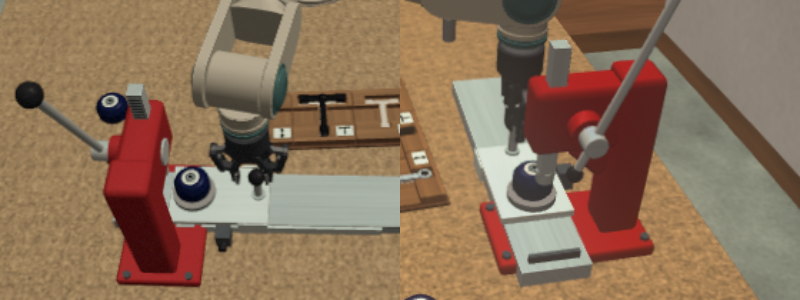

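The carrier is moving, the wheel is a few cm short of the ram, and the gripper is clear. I'll push on in small steps.

Run:
```python
from h import *
k=np.array([.668,.1335]);u=np.array([-.032,-.9995]);z=.112
robot.sleep(.2); f1=np.array([0,0,-.6]);out=[]
for d in np.arange(.242,.2925,.0015):
    robot.line_to([*(k+d*u),z],velocity=.02); f=np.array(robot.current_wrist_force()); out.append((round(d,4),f.round(1).tolist()))
    if f[1]>6.5 or (d>.25 and f[1]<.3): break
for o in out: print(*o)
print(robot.current_position(),robot.current_time_s())
```

```text
0.242 [4.2, 4.6, 0.1]
0.2435 [2.7, 4.6, 0.4]
0.245 [3.4, 4.0, 0.0]
0.2465 [3.2, 3.7, 0.7]
0.248 [3.1, 3.2, -0.6]
0.2495 [2.9, 4.1, 0.5]
0.251 [3.1, 4.1, 0.4]
0.2525 [3.7, 3.8, -0.6]
0.254 [2.1, 3.8, -0.5]
0.2555 [3.5, 4.7, -0.2]
0.257 [3.6, 4.3, 0.3]
0.2585 [3.4, 4.0, -0.7]
0.26 [3.5, 3.7, 0.1]
0.2615 [3.2, 4.1, 0.5]
0.263 [3.0, 3.2, -0.0]
0.2645 [2.8, 4.5, 0.3]
0.266 [2.9, 4.0, -0.6]
0.2675 [3.2, 4.2, 0.2]
0.269 [3.5, 3.9, 0.8]
0.2705 [3.1, 4.1, 1.7]
0.272 [3.7, 3.2, 0.4]
0.2735 [4.2, 3.9, 1.1]
0.275 [3.0, 3.0, 0.5]
0.2765 [2.2, 3.7, 0.5]
0.278 [3.4, 4.5, 0.6]
0.2795 [2.7, 3.5, 1.0]
0.281 [0.3, 2.8, 1.1]
0.2825 [1.1, 1.6, 0.5]
0.284 [0.4, 0.8, 0.1]
0.2855 [0.0, -0.0, -0.1]
[ 0.65869142 -0.15228644  0.1118343 ] 29.5583
```

Force fell from about 4 N to 0 at d≈0.281–0.285, which is the carrier being drawn into the click stop. I'll back off, lift and check.

Run:
```python
from h import *
k=np.array([.668,.1335]);u=np.array([-.032,-.9995])
robot.line_to([*(k+.280*u),.112],velocity=.05);print(np.round(robot.current_wrist_force(),1))
robot.line_to([*(k+.280*u),.22],velocity=.12)
robot.reach([.56,-.03,.30],down(np.radians(60)))
s=robot.camera("scene");d=robot.camera("side");w=robot.camera("wrist")
for n,i in (("s7",s),("d7",d),("w7",w)): cv2.imwrite(f"/tmp/{n}.png",i[:,:,::-1])
np.savez("/tmp/w7.npz",**cal("wrist"))
A=np.hstack([cv2.resize(s[150:330,80:320,::-1],(400,300)),cv2.resize(d[130:340,260:540,::-1],(400,300))])
B=np.hstack([cv2.resize(w[:,:,::-1],(400,300)),cv2.resize(s[180:255,200:300,::-1],(400,300))])
cv2.imwrite("pics/f7.png",np.vstack([A,B])); print(robot.current_time_s())
```

```text
[-0.2 -0.3  1. ]
31.7417
```

View pics/f7.png

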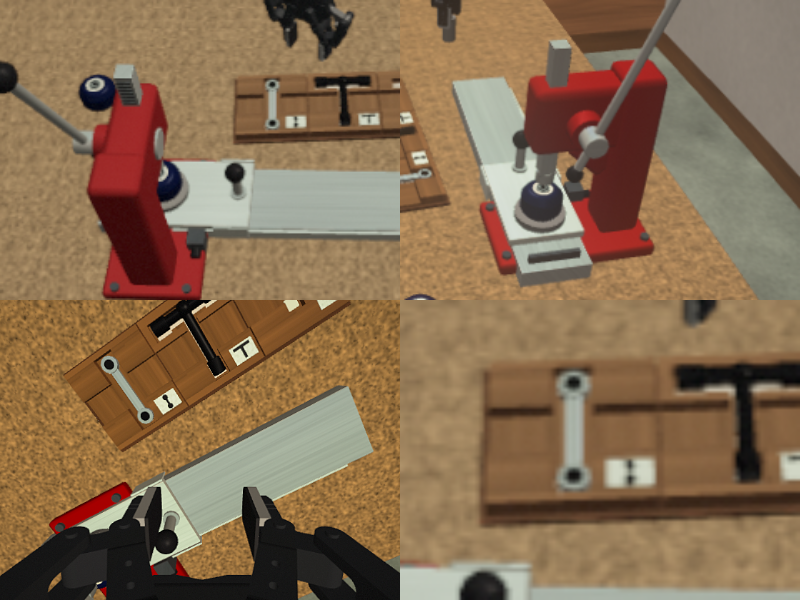

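The wheel sits concentric under the ram in the side view (ram nose (545,185), wheel bore (543,187)). The tool lies in its slot and the bystanders look unmoved. One numeric check of the travel, then hand in.

Run:
```python
from h import *
a,_=tri("scene",(469*.7,366*.7),"side",(455*.7,243*.7))
b,e=tri("scene",(221.6,253.2),"side",(344.7,226.6))
print(a.round(4),b.round(4),e.round(4),"travel",np.linalg.norm((b-a)[:2]).round(4))
# static change between start and end for bystanders (scene)
i=cv2.imread("/tmp/scene0.png").astype(int);j=cv2.imread("/tmp/s7.png").astype(int)
D=abs(i-j).max(2)
for n,(x0,y0,x1,y1) in dict(wrench=(222,190,250,230),rod=(405,170,440,220),wheel=(120,190,152,218),spacer=(410,250,440,280),small=(305,190,350,230)).items(): print(n,(D[y0:y1,x0:x1]>40).sum())
robot.sleep(.5);robot.sign_off();print(robot.current_time_s())
```

```text
[0.6698 0.1336 0.1002] [ 0.6625 -0.1422  0.103 ] 0.002 travel 0.2759
wrench 0
rod 0
wheel 0
spacer 0
small 0
the job is handed in; nothing more can be done
the job is handed in; nothing more can be done
```

The T-tool is back in its own slot (the middle insert), and the wheel carrier is in its click stop under the ram. I handed the job in after about 32 s on the robot clock. `sign_off` gives no verdict.

- **T-tool:** I gripped it at the stem, turned it about 134° and lowered it with almost no contact force. The wrist-camera fit afterwards shows it flat at recess-floor height and turned 0.3° from the slot. It sits about 2.5 mm towards the crossbar side, so not centred but inside the 3 mm play.
- **Carrier:** I pushed it by the knob at about 4 N. The force then fell to 0, which is the plunger drawing the carrier into the stop. From the pictures it moved about 276 mm, good to a few mm, and the side view shows the wheel under the ram nose. I did not push against the stop to confirm that it holds.
- **Other parts:** The wrench, bearing rod, spare wheel, spacer and small slot show no change between the first and last scene pictures. The gripper is clear of everything.

No check failed. The only differences I saw were the T-tool's 2.5 mm offset and the few-millimetre uncertainty in the travel.

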